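# Clamp a converter module with a slip-clutch knob

### The job

Stand the yellow converter module upright on the floor of the bench clamp, midway along the jaws and with its broad faces towards them, set down gently. Then turn the red knob clockwise to close the jaw on the module until the knob's clutch gives way, and stop when it has slipped by 15 to 45 degrees (never more than an eighth of a turn, as the two white lines show), leaving the module gripped. Let go, and leave the organiser box, the screwdriver and the spool where they are.

Things in the scene. Friction and masses are not known exactly. Their poses are not given: they have to be found in the camera images.
- module: Loose yellow power-converter module, an upright block 30 (its x) by 56 (its y) by 34 mm high, 0.1 to 0.2 kg, with a black terminal strip on top. It starts standing on the bench. Origin: centre of its underside; z up. It fits the clamp either way round. Its broad faces are the two 56 mm by 34 mm ones (facing its x).
- clamp: Bench clamp, fixed to the bench. Aluminium base plate 180 (x) by 86 (y) by 10 mm thick; origin: centre of its underside, z up. Dark grey fixed jaw 20 by 40 (y) mm, up to 34 mm above the bench, its clamping face at x = -50 mm looking to +x. The steel travelling jaw comes from +x towards it. Blue gear housing from x = 23 to 87 mm, 70 mm wide, up to 40 mm above the bench, with the red knob on top.
- nest (a point): Where the underside's centre of a clamped module lies: on the clamp's floor (top of the base plate, 10 mm above the bench), 15 mm from the fixed jaw's face. Axes as clamp; the module's x goes along the clamp's x. At the start the jaws stand 40 to 54 mm apart: set the module down in the gap and the jaw will push it home. Fingers at the module's two ends (its y) pass beside the jaws.
- jaw_face (a point): Middle of the travelling jaw's clamping face (40 mm wide, its top 34 mm above the bench). It looks to the clamp's -x and moves to -x as the knob turns clockwise, 12 mm per radian, once the play in the drive is taken up.
- jaw: The travelling jaw, a steel block 16 mm thick (x), 40 mm wide (y). Origin: at its face, 10 mm above the bench. It stays where the knob leaves it; at the end it must still press on the module.
- knob_axis (a point): Point of the clamp on the knob's vertical turning axis, 82 mm above the bench, about level with the top of the red cap. It does not turn.
- cap: Red cap of the knob: ribbed round grip 40 mm in diameter, 55 to 82 mm above the bench; under it its skirt, 46 mm in diameter (50 to 55 mm). Origin: on the turning axis, 49.5 mm above the bench; it turns with the cap. Turn it clockwise seen from above to close the jaw: 0.8 to 3.5 rad in all, in several grasps. Fingers higher than 57 mm clear all else. It stays where it is left.
- collar: Steel collar under the cap, 62 mm in diameter, 41 to 49 mm high, driven through the slip clutch. Below it 0 to 1 rad of hidden play (0.005 N m), then it drives the jaw at 0.1 N m. With the jaw hard on the module the torque rises to 0.3 N m and stays there while the clutch slips: cap turns on, collar stops. The drive is springy (1.2 N m per rad): held still, torque stays; let go, the knob springs back some.
- cap_line (a point): Point on the white line of the red cap, on its skirt's rim, 23 mm from the turning axis. At the start it stands directly over collar_line.
- collar_line (a point): Point on the white line of the dark collar, 23 mm from the turning axis. Cap and collar turn together, lines in line, until the clutch slips; then the cap's line runs ahead by the angle slipped: 15 degrees puts the two points 6 mm apart (seen from above), 45 degrees 17.6 mm.
- organiser: Bystander: clear plastic organiser box with red latches, 120 by 180 by 44 mm. Origin: centre of underside. Leave alone.
- screwdriver: Bystander: screwdriver 160 mm long lying on the bench. Leave alone.
- spool: Bystander: grey wire spool 48 mm in diameter, 30 mm high, standing. Origin: centre of underside. Leave alone.
Not all that is in view belongs to the job. There is more than one size of the clamp; the job needs the middle-sized.

How it is judged:
By the outcome, as a careful person would: the job done as asked, in the order asked, and still so for the second after the job is handed in, with the robot touching nothing.
It also fails if it takes over 72 s, if anything falls off the work surface, if the arm or the gripper's body presses on something with over 40 N, if the wrist force passes 120 N, or if a joint passes its speed limit or range.

### The arm

A 6-joint arm with a two-finger parallel gripper is mounted at the origin on the work surface. World frame = base frame: x ahead of the robot, y to its left, z up, the work surface at z = 0. Lengths are in m, angles in rad, forces in N, time in s.
With the tool pointing down it reaches from about 0.25 to 0.725 m from the base axis. Payload 4 kg.
Tool frame: the origin (TCP) lies on the centre line of the jaws, within the pads' length; the fingertips stand tip_reach ahead of it and the grasp point (between the pads) lies 5 mm behind it (tip_reach is the distance from the TCP to the fingertips, in m); z points along the fingers, y is the direction in which the jaws open and shut (so a half turn about z gives the same grasp; the last joint's range is limited). The gripper opens to 85 mm and grips with 20 to 120 N. Pads are 22 mm wide; open, the fingers measure 114 mm over their backs; the gripper's body (76 mm by 85 mm) begins 54 mm behind the grasp point. The pads swing forward as they close: fully open they stand 13 mm farther back than shut.
Start: joints at [0, 0.241, 0.005, 1.335, 0, 1.571], TCP at [0.5, -0, 0.245] pointing down, gripper open.
Joint ranges: [-2.72, 2.72], [-1.05, 1.87], [-1.09, 1.28], [-1.99, 2.15], [-1.42, 1.44], [-3.14, 3.14]. Speed limits (rad/s): [2.79, 2.79, 3.14, 3.14, 3.14, 3.14].

### API

Orientations are given as a unit quaternion [x, y, z, w].
In Python, from workcell import * gives the robot as it stands.
- The arm moves only by the tool arm_command, never from a script. Its arguments are lists of equal length, an entry for each row: "translation": the shift along the tool's x, y, z in cm, a list of three; "turn": the turn about the tool's z in rad; "hand": the closure, from 0 (fully open) to 1 (shut). In form: {"translation": [[x, y, z], ...], "turn": [turn, ...], "hand": [hand, ...]}. A call has 1 to 5 rows; each row is the pose to reach, as a shift and turn from the pose commanded when the call began, along the tool's axes at that moment; what a row does not reach only later rows make up. A row lasts 1/12 s, in which the tool goes at most 41.7 mm and 7.16 degrees, less where a joint would pass 70% of its speed; a pose out of reach is approached as far as the arm can. A call with a gripper value outside its range is refused whole. The fingers move at their own pace and stop on an object; the grip force is fixed at half the most. Time passes only in rows, so rows that repeat a pose let the fingers close. It gives the time, the measured TCP pose, the force and the opening at its end, in the units of the state.
- get_obs(): the state, without advancing time (a new reading comes with each control period).
- camera(name): name is "scene" or "side" or "wrist"; returns (picture, depth): 480x640x3 uint8, red, green, blue; 480x640 float32, m along the optical axis (not along the pixel's ray), 0 where there is no reading.
- camera_info(name): a dict with "mtx" (3x3 intrinsics, pixels), "dist_coeffs" ([k1, k2, p1, p2, k3] as OpenCV has them; the pictures are not rectified), "world_to_cam" (4x4, takes a point from world to camera coordinates). Camera axes: x right, y down, z forward; pixel columns grow to the right and rows downward; lengths in m; the calibration is good to about 2 mm. A picture is of the moment at which its call begins: read the wrist's pose just before it. camera_info takes no time and is no camera call; for the wrist camera it gives the pose at the moment of the call.
- job_done(): hands the job in, once; it reports no verdict.
Trained networks look in the newest picture that a camera, given by its name, has taken for a name from the list of things; names that differ only in an ending like _2 or _b are one class to them, and where a whole thing is asked for, a point or a joint stands for the part that bears it (a point fixed in the world has none). Each returns a list of dicts, best first, with "conf" (0 to 1); they miss things now and then, are a little off and sometimes report something else, mostly with a low value. They report only what shows in the picture. A call takes as long as a camera call. They do not tell look-alikes from the thing itself.
- search_frame(camera, name): "location" ([row, column] in pixels, amid what is visible of it).
- spot_point(camera, name): "location" ([row, column] in pixels: a listed point, or the origin of a listed thing).
The state is a dict: "clock": time; "joint_pos": joint angles; "joint_vel": joint speeds; "tau": joint torques, N m; "eef_pos": TCP position; "tool_rot": TCP orientation; "ft_force": force on the tool from outside, world axes, zero at the start; "ft_torque": the same for the moment, N m; "grip_width": finger opening in m.
Only numpy, scipy, OpenCV 4.12 (cv2) and the standard library are available. Lean on these libraries where they do the work, as an engineer would, in place of code of your own. Each camera call takes 0.05 s, during which the arm holds its last target. There are 200 camera calls.

## Working session

There is one attempt and no reset: what is moved stays moved. The work goes in short steps, Python scripts to look and compute and a tool call to move; the robot and the scene stay as the last step left them, time stands still between calls to the robot, and variables do not carry over. Pictures are saved under pics/ and viewed, about 8 in all and at most 12, crops included, and the job is handed in when it is done.

Besides the shell and the picture viewer there is one more tool, called after ">>>" as name(argument=value, ...), one argument or row to a line, values as JSON. arm_command: Moves the arm, as the interface text tells. Its arguments: {"type":"object","properties":{"translation":{"type":"array","items":{"type":"array","items":{"type":"number"}}},"turn":{"type":"array","items":{"type":"number"}},"hand":{"type":"array","items":{"type":"number"}}},"required":["translation","turn","hand"]}

```bash
ls; mkdir -p pics; cat > h.py <<'E'
from workcell import *
import numpy as np, cv2
def ray(cam,rc,info=None):
    i=info or camera_info(cam); K=np.array(i["mtx"]);D=np.array(i["dist_coeffs"]);T=np.array(i["world_to_cam"])
    u=cv2.undistortPoints(np.array([[[rc[1],rc[0]]]],float),K,D)[0,0]
    R=T[:3,:3]; c=-R.T@T[:3,3]; return c,R.T@np.array([u[0],u[1],1.])
def atz(cam,rc,z,info=None):
    c,d=ray(cam,rc,info); return c+d*(z-c[2])/d[2]
def proj(cam,P,info=None):
    i=info or camera_info(cam);T=np.array(i["world_to_cam"])
    return cv2.projectPoints(np.array(P,float).reshape(-1,3),cv2.Rodrigues(T[:3,:3])[0],T[:3,3],np.array(i["mtx"]),np.array(i["dist_coeffs"]))[0][:,0,::-1]
def cloud(cam,depth,info=None):
    i=info or camera_info(cam);T=np.array(i["world_to_cam"])
    v,u=np.mgrid[:480,:640]
    p=cv2.undistortPoints(np.stack([u,v],-1).reshape(-1,1,2).astype(float),np.array(i["mtx"]),np.array(i["dist_coeffs"]))[:,0]
    z=depth.reshape(-1,1); X=np.c_[p,np.ones(len(p))]*z
    return ((X-T[:3,3])@T[:3,:3]).reshape(480,640,3)
def save(n,im,s=1):
    cv2.imwrite("pics/"+n+".png",cv2.resize(im[:,:,::-1],None,fx=s,fy=s,interpolation=cv2.INTER_CUBIC))
E
python3 - <<'E'
from h import *
o=get_obs(); print({k:np.round(v,3) for k,v in o.items()})
for c in ["scene","side"]:
    im,d=camera(c); save(c+"0",im); np.savez(c+"0",im=im,d=d); 
    T=np.array(camera_info(c)["world_to_cam"]); print(c,-T[:3,:3].T@T[:3,3])
    for n,z in [("module",0),("clamp",0),("knob_axis",.082),("cap_line",.0525),("collar_line",.049),("jaw_face",.022),("nest",.01),("spool",0),("organiser",0)]:
        for r in spot_point(c,n)[:3]:
            print(c,n,round(r["conf"],2),np.round(r["location"]),np.round(atz(c,r["location"],z),3))
print(dir(__import__("workcell"))[:40])
E
```

```text
pics
{'clock': np.float64(0.0), 'joint_pos': array([-0.   ,  0.241,  0.004,  1.335, -0.   ,  1.571]), 'joint_vel': array([ 0.001, -0.   ,  0.001,  0.001, -0.   ,  0.001]), 'tau': array([ 1.0000e-03, -3.7232e+01,  2.5241e+01,  1.7000e-02,  0.0000e+00,
        0.0000e+00]), 'eef_pos': array([ 0.499, -0.   ,  0.244]), 'tool_rot': array([ 0.707,  0.707, -0.001, -0.001]), 'ft_force': array([ 0.173, -0.852, -0.548]), 'ft_torque': array([ 0.032,  0.022, -0.017]), 'grip_width': np.float64(0.086)}
scene [1.23075954 0.64341291 0.85923568]
scene module 0.79 [197. 262.] [ 0.473 -0.202 -0.   ]
scene clamp 0.9 [222. 388.] [ 0.339  0.158 -0.   ]
scene clamp 0.85 [308. 467.] [0.487 0.472 0.   ]
scene clamp 0.71 [263. 347.] [0.54  0.164 0.   ]
scene knob_axis 0.82 [215. 399.] [0.384 0.213 0.082]
scene knob_axis 0.81 [254. 362.] [0.559 0.22  0.082]
scene knob_axis 0.74 [303. 501.] [0.499 0.541 0.082]
scene cap_line 0.83 [329. 505.] [0.533 0.574 0.052]
scene cap_line 0.69 [269. 352.] [0.592 0.213 0.052]
scene cap_line 0.53 [227. 403.] [0.387 0.229 0.053]
scene collar_line 0.89 [269. 355.] [0.584 0.217 
[... 1137 characters left out ...]
 0.52 [222. 283.] [0.584 0.205 0.049]
side jaw_face 0.65 [246. 274.] [0.54  0.171 0.022]
side jaw_face 0.59 [178. 204.] [0.495 0.501 0.022]
side jaw_face 0.55 [281. 195.] [0.346 0.165 0.022]
side nest 0.82 [197. 208.] [0.477 0.431 0.01 ]
side nest 0.8 [260. 269.] [0.516 0.148 0.01 ]
side nest 0.66 [300. 196.] [0.332 0.126 0.01 ]
side spool 0.98 [357. 446.] [ 0.696 -0.243  0.   ]
side organiser 0.8 [255. 391.] [0.769 0.024 0.   ]
side organiser 0.41 [361. 446.] [ 0.691 -0.25   0.   ]
['Unreachable', '__builtins__', '__cached__', '__doc__', '__file__', '__loader__', '__name__', '__package__', '__spec__', 'camera', 'camera_info', 'get_obs', 'job_done', 'search_frame', 'spot_point', 'tip_reach']
```

View pics/scene0.png

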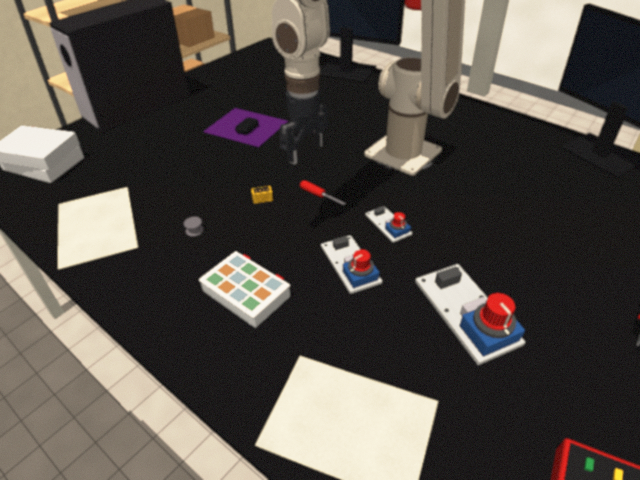

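Candidates for the clamp in the scene picture: small at (388,222), middle at (347,263), large at (467,308). I choose the middle one, which lies at about (0.536, 0.165). There is one yellow module, at (262,195). Next I check this in a close crop and fit the poses from depth.

```bash
python3 - <<'E'
from h import *
ims=[]
for c in ["scene","side"]:
    z=np.load(c+"0.npz"); im,d=z["im"],z["d"]; P=cloud(c,d)
    def fit(name,m):
        q=P[m][:,:2].astype(np.float32)
        if len(q)<8: print(c,name,len(q)); return
        r=cv2.minAreaRect(q*1000); print(c,name,len(q),"mean",P[m].mean(0).round(4),"rect",np.round(r[0]),np.round(r[1]),round(r[2],1))
    ok=d>0
    near=lambda x,y,r: ok&(np.hypot(P[...,0]-x,P[...,1]-y)<r)
    I=im.astype(int)
    red=(I[...,0]>120)&(I[...,1]<90)&(I[...,2]<90)
    yel=(I[...,0]>140)&(I[...,1]>100)&(I[...,2]<90)
    n=near(.475,-.197,.06); fit("mod all z>.01",n&(P[...,2]>.012)); fit("mod top",n&(P[...,2]>.028))
    n=near(.535,.165,.13)
    fit("base",n&(P[...,2]>.004)&(P[...,2]<.016)); fit("all",n&(P[...,2]>.005)); fit("captop",n&red&(P[...,2]>.072))
    fit("housing top",n&(P[...,2]>.034)&(P[...,2]<.044)); fit("fixed jaw", near(.49,.115,.06)&(P[...,2]>.024)&(P[...,2]<.038))
    for k,(x,y) in {"S":(.35,.17),"L":(.5,.49)}.items():
        fit(k,near(x,y,.2 if k=="L" else .085)&(P[...,2]>.005)&red)
    print("maxz",P[n][:,2].max())
z=np.load("side0.npz"); im=z["im"]
a=cv2.resize(im[120:340,150:330],(480,587),interpolation=cv2.INTER_CUBIC); b=cv2.resize(im[340:430,290:380],(300,300),interpolation=cv2.INTER_CUBIC)
can=np.zeros((587,790,3),np.uint8); can[:,:480]=a; can[:300,485:785]=b; save("crop1",can)
im,d=camera("wrist"); np.savez("w0",im=im,d=d); T=np.array(camera_info("wrist")["world_to_cam"]); print("wristcam",-T[:3,:3].T@T[:3,3],T[:3,:3].round(2), camera_info("wrist")["mtx"], "tip",tip_reach)
E
```

```text
scene mod all z>.01 237 mean [ 0.4846 -0.1885  0.0286] rect [ 481. -193.] [38. 56.] 52.2
scene mod top 147 mean [ 0.4818 -0.1915  0.034 ] rect [ 480. -194.] [35. 56.] 51.2
scene base 812 mean [0.5448 0.1603 0.0095] rect [534. 174.] [236. 197.] 0.6
scene all 2711 mean [0.5467 0.1444 0.1841] rect [530. 164.] [223. 216.] 40.5
scene captop 159 mean [0.5659 0.2235 0.081 ] rect [564. 222.] [41. 37.] 15.6
scene housing top 264 mean [0.5685 0.2107 0.0382] rect [544. 180.] [158.  70.] 62.9
scene fixed jaw 120 mean [0.5114 0.1206 0.0318] rect [510. 119.] [23. 39.] 60.8
scene S 127 mean [0.3695 0.2035 0.051 ] rect [365. 203.] [33. 33.] 29.4
scene L 837 mean [0.5462 0.5462 0.1039] rect [537. 542.] [68. 62.] 69.6
maxz 0.6119720840214163
side mod all z>.01 656 mean [ 0.4754 -0.1999  0.031 ] rect [ 478. -197.] [31. 56.] 52.2
side mod top 532 mean [ 0.4768 -0.198   0.0336] rect [ 478. -197.] [31. 56.] 51.5
side base 1277 mean [0.5202 0.1389 0.0091] rect [526. 166.] [176. 118.] 68.9
side all 2214 mean [0.5308 0.154  0.0231] rect [534. 167.] [180.  87.] 61.5
side captop 72 mean [0.5621 0.2042 0.0804] rect [566. 207.] [40. 15.] 21.4
side housing top 182 mean [0.5525 0.1782 0.0372] rect [537. 177.] [158.  68.] 58.8
side fixed jaw 174 mean [0.505  0.1136 0.0315] rect [506. 116.] [24. 40.] 61.8
side S 164 mean [0.3606 0.1935 0.054 ] rect [361. 196.] [32. 31.] 56.6
side L 337 mean [0.5296 0.5306 0.1041] rect [532. 539.] [68. 62.] 62.5
maxz 0.08513031679625108
wristcam [0.50117008 0.06538087 0.37493161] [[ 1.    0.   -0.  ]
 [ 0.   -0.97  0.26]
 [-0.   -0.26 -0.97]] [[399.70869553   0.         309.30317689]
 [  0.         399.70869553 246.39444715]
 [  0.           0.           1.        ]] tip 0.014
```

View pics/crop1.png

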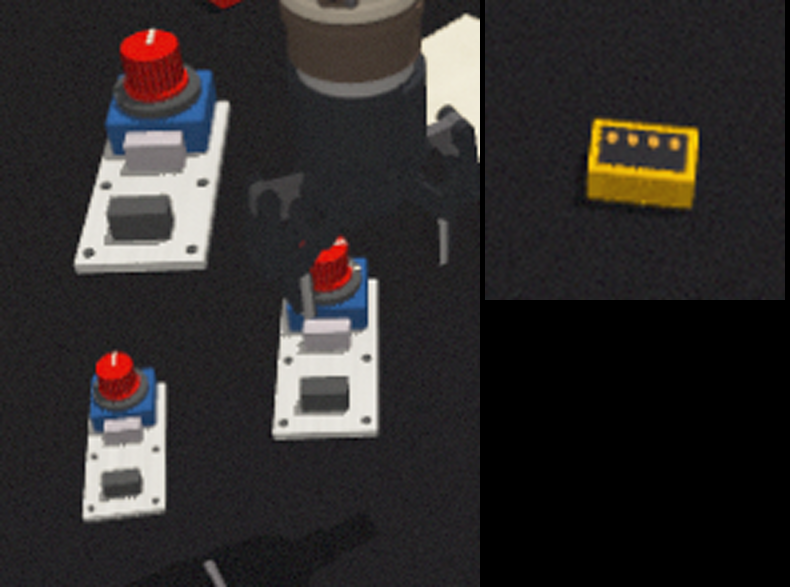

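The crop confirms the choice. The middle clamp (base 180x87, cap top at about 81 mm) is at the lower right of the crop, at about (325,350). The module is alone and upright. Its centre is about (0.479,-0.196) with its x axis at 51.5°. The clamp centre is about (0.534,0.167) with yaw about 61.5°. Now I move above the module.

>>> arm_command(
  translation=[
    [-4,-0.4,1.5],
    [-8,-0.8,3],
    [-12,-1.2,4.5],
    [-16,-1.6,6],
    [-19.6,-2.0,7.5],
  ],
  turn=[0.12,0.24,0.36,0.48,0.6],
  hand=[0,0,0,0,0],
)

```text
clock: 1.47
eef_pos: [0.4802, -0.1954, 0.171]
tool_rot: [0.886, 0.464, 0.0, 0.0]
ft_force: [-0.5, -0.7, 0.1]
grip_width: 0.0858
```

>>> arm_command(
  translation=[
    [0,0,0],
    [0,0,0],
    [0,0,0],
  ],
  turn=[0.072,0.072,0.072],
  hand=[0,0,0],
)

```text
clock: 1.72
eef_pos: [0.4801, -0.194, 0.1712]
tool_rot: [0.901, 0.435, 0.0, -0.0]
ft_force: [-0.2, -0.0, -0.3]
grip_width: 0.0855
```

```bash
cat >> h.py <<'E'
from scipy.spatial.transform import Rotation as Ro
def tool(p,yawx=None):
    "world point -> shift in cm along tool axes from TCP; yawx: world angle (deg) wanted for tool x"
    o=get_obs(); R=Ro.from_quat(o["tool_rot"]).as_matrix(); s=100*R.T@(np.array(p)-o["eef_pos"])
    y=np.degrees(np.arctan2(R[1,0],R[0,0])); return s.round(2), None if yawx is None else round(np.radians((y-yawx+90)%180-90),3), round(y,1)
E
python3 - <<'E'
from h import *
o=get_obs(); print(o["clock"],o["eef_pos"].round(4),o["joint_pos"].round(2),o["ft_force"].round(1))
i=camera_info("wrist"); im,d=camera("wrist"); P=cloud("wrist",d,i)
m=(d>0)&(np.hypot(P[...,0]-.479,P[...,1]+.196)<.05)&(P[...,2]>.026)&(P[...,2]<.042)
n,lab,st,ce=cv2.connectedComponentsWithStats(m.astype(np.uint8)); k=1+np.argmax(st[1:,4]); m=lab==k
r=cv2.minAreaRect((P[m][:,:2]*1000).astype(np.float32)); print(m.sum(),P[m].mean(0),r)
print(tool([r[0][0]/1000,r[0][1]/1000,.02],51.5)); save("w1",im)
E
```

```text
1.7167 [ 0.4801 -0.194   0.1712] [-0.38  0.32 -0.09  1.17  0.    1.86] [-0.2 -0.  -0.3]
3569 [ 0.4800334  -0.19570673  0.03531918] ((479.3974914550781, -196.54905700683594), (30.462331771850586, 55.97178268432617), 52.07048797607422)
(array([-0.33,  0.1 , 15.16]), np.float64(0.002), np.float64(51.6))
```

View pics/w1.png

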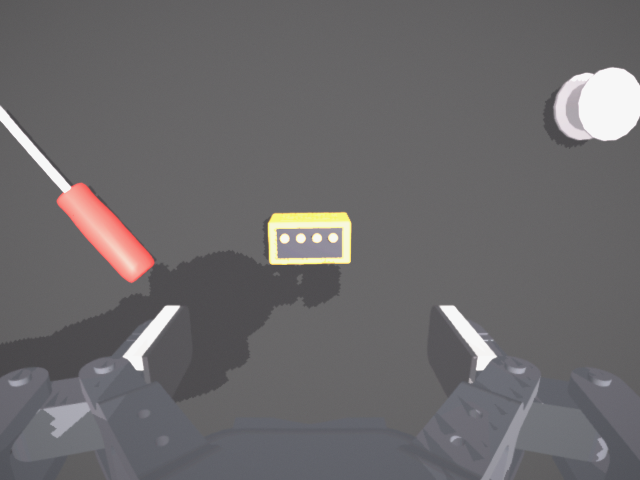

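The wrist view shows the module centred at pixel (310,240), with the screwdriver and spool well clear of the fingers. Now I descend.

>>> arm_command(
  translation=[
    [0,0,4],
    [0,0,8],
    [0,0,11.5],
    [0,0,12],
    [0,0,12],
  ],
  turn=[0,0,0,0,0],
  hand=[0,0,0,0,0],
)

```text
clock: 2.18
eef_pos: [0.4788, -0.1917, 0.0498]
tool_rot: [0.9, 0.436, -0.002, -0.002]
ft_force: [-0.3, 0.6, -0.2]
grip_width: 0.0856
```

```bash
python3 - <<'E'
from h import *
print(tool([.4794,-.1965,.02],51.8),get_obs()["ft_force"].round(1))
E
```

```text
(array([-0.34,  0.35,  2.98]), np.float64(-0.002), np.float64(51.7)) [-0.3  0.6 -0.2]
```

>>> arm_command(
  translation=[
    [-0.2,0.2,1],
    [-0.35,0.35,2],
    [-0.35,0.35,2.9],
    [-0.35,0.35,2.9],
  ],
  turn=[0,0,0,0],
  hand=[0,0,0,0],
)

```text
clock: 2.52
eef_pos: [0.4805, -0.1986, 0.0215]
tool_rot: [0.901, 0.434, -0.0, -0.0]
ft_force: [-1.1, 0.4, -0.8]
grip_width: 0.0856
```

```bash
python3 - <<'E'
from h import *
print(tool([.4794,-.1965,.02],51.8),get_obs()["ft_force"].round(1))
E
```

```text
(array([ 0.09, -0.22,  0.15]), np.float64(-0.005), np.float64(51.5)) [-1.1  0.4 -0.8]
```

>>> arm_command(
  translation=[
    [0,-0.15,0.1],
    [0,-0.15,0.1],
    [0,-0.15,0.1],
  ],
  turn=[0,0,0],
  hand=[0,0,0],
)

```text
clock: 2.77
eef_pos: [0.4799, -0.1978, 0.0217]
tool_rot: [0.901, 0.434, 0.0, 0.0]
ft_force: [0.0, 0.5, 0.5]
grip_width: 0.0852
```

>>> arm_command(
  translation=[
    [0,0,0],
    [0,0,0],
    [0,0,0],
    [0,0,0],
    [0,0,0],
  ],
  turn=[0,0,0,0,0],
  hand=[0.3,0.6,1,1,1],
)

```text
clock: 3.18
eef_pos: [0.48, -0.1978, 0.0219]
tool_rot: [0.901, 0.434, 0.0, 0.0]
ft_force: [-0.9, 0.5, 5.6]
grip_width: 0.0554
```

>>> arm_command(
  translation=[
    [0,0,0],
    [0,0,0],
    [0,0,0],
    [0,0,0],
    [0,0,0],
  ],
  turn=[0,0,0,0,0],
  hand=[1,1,1,1,1],
)

```text
clock: 3.6
eef_pos: [0.48, -0.1978, 0.0219]
tool_rot: [0.901, 0.434, 0.0, 0.0]
ft_force: [-0.4, 0.5, 6.2]
grip_width: 0.0548
```

>>> arm_command(
  translation=[
    [0,0,-1],
    [0,0,-4],
    [0,0,-8],
    [0,0,-12],
    [0,0,-16],
  ],
  turn=[0,0,0,0,0],
  hand=[1,1,1,1,1],
)

```text
clock: 4.02
eef_pos: [0.4787, -0.1973, 0.1827]
tool_rot: [0.901, 0.434, -0.001, -0.001]
ft_force: [1.0, 0.0, -1.8]
grip_width: 0.0551
```

>>> arm_command(
  translation=[
    [3,-2.3,0],
    [6,-4.6,0],
    [9,-6.9,0],
    [12,-9.2,0],
    [15,-11.5,0],
  ],
  turn=[0,0,0,0,0],
  hand=[1,1,1,1,1],
)

```text
clock: 4.43
eef_pos: [0.4823, -0.0073, 0.1815]
tool_rot: [0.901, 0.434, -0.0, -0.0]
ft_force: [1.2, -0.5, -1.8]
grip_width: 0.055
```

>>> arm_command(
  translation=[
    [3,-2.3,0],
    [6,-4.6,0],
    [7,-5.3,0],
    [7,-5.3,0],
    [7,-5.3,0],
  ],
  turn=[-0.06,-0.12,-0.174,-0.174,-0.174],
  hand=[1,1,1,1,1],
)

```text
clock: 4.85
eef_pos: [0.4847, 0.0795, 0.1811]
tool_rot: [0.859, 0.512, -0.001, 0.0]
ft_force: [0.8, -0.3, -1.6]
grip_width: 0.0551
```

```bash
cat > meas.py <<'E'
from h import *
def look(tag):
    o=get_obs(); print(o["clock"],o["eef_pos"].round(4),o["joint_pos"].round(2),o["ft_force"].round(1),o["grip_width"].round(4))
    i=camera_info("wrist"); im,d=camera("wrist"); P=cloud("wrist",d,i); np.savez(tag,im=im,P=P,d=d)
    for n,z in [("clamp",0),("knob_axis",.082),("cap_line",.0525),("collar_line",.049),("jaw_face",.022),("nest",.01),("jaw",.01)]:
        for r in spot_point("wrist",n)[:2]:
            print(n,round(r["conf"],2),np.round(r["location"]),np.round(atz("wrist",r["location"],z,i),4))
    def fit(name,m):
        n,lab,st,ce=cv2.connectedComponentsWithStats(m.astype(np.uint8))
        if n<2: print(name,"none"); return
        m=lab==1+np.argmax(st[1:,4]); r=cv2.minAreaRect((P[m][:,:2]*1000).astype(np.float32))
        print(name,m.sum(),P[m].mean(0).round(4),np.round(r[0],1),np.round(r[1],1),round(r[2],1))
    near=lambda x,y,r:(d>0)&(np.hypot(P[...,0]-x,P[...,1]-y)<r); Z=P[...,2]
    n=near(.534,.167,.12)
    fit("base",n&(Z>.005)&(Z<.015)); fit("all",n&(Z>.005)&(Z<.095)); fit("captop",n&(Z>.076)&(Z<.09)); fit("housing",n&(Z>.036)&(Z<.0445)&(im[...,2]>im[...,0]+30))
    fit("fixedjaw",near(.506,.116,.04)&(Z>.03)&(Z<.038)); fit("travjaw",near(.537,.172,.035)&(Z>.03)&(Z<.038)&(im[...,0]>90))
    save(tag,im); return im,d,P,i
E
python3 -c "
from meas import *
look('w2')"
```

```text
Traceback (most recent call last):
  File "meas.py", line 3, in look
    o=get_obs(); print(o["clock"],o["eef_pos"].round(4),o["joint_pos"].round(2),o["ft_force"].round(1),o["grip_width"].round(4))
                                                                                                       ^^^^^^^^^^^^^^^^^^^^^
AttributeError: 'float' object has no attribute 'round'
```

```bash
sed -i 's/o\["grip_width"\].round(4)/round(float(o["grip_width"]),4)/' meas.py; python3 -c "
from meas import *
look('w2')"
```

```text
4.85 [0.4847 0.0795 0.1811] [ 0.16  0.26 -0.14  1.17 -0.    2.23] [ 0.8 -0.3 -1.6] 0.0551
clamp 0.83 [222. 111.] [0.3462 0.1577 0.    ]
clamp 0.66 [ 86. 310.] [0.5353 0.1705 0.    ]
knob_axis 0.79 [175.  52.] [0.3757 0.1924 0.082 ]
cap_line 0.9 [145.  62.] [0.3751 0.2123 0.0525]
collar_line 0.75 [146.  64.] [0.3736 0.2118 0.049 ]
jaw_face 0.88 [218.  97.] [0.3499 0.1642 0.022 ]
jaw_face 0.7 [ 82. 317.] [0.5397 0.1682 0.022 ]
nest 0.79 [134. 312.] [0.5207 0.1392 0.01  ]
nest 0.66 [250. 114.] [0.3398 0.1368 0.01  ]
jaw 0.71 [ 84. 315.] [0.5389 0.1689 0.01  ]
jaw 0.65 [217. 101.] [0.3461 0.1641 0.01  ]
base 15842 [0.5223 0.143  0.011 ] [528.7 154.6] [148.1  86.6] 61.8
all 25025 [0.5291 0.1555 0.0219] [528.7 154.6] [148.1  86.6] 61.8
captop 50 [0.5533 0.1996 0.0779] [553.6 199.4] [ 1.6 10.7] 62.4
housing 1976 [0.5509 0.196  0.0405] [553.2 199.9] [25.2 69.1] 61.2
fixedjaw 1721 [0.5083 0.1165 0.0349] [508.2 116.3] [19.9 39.4] 61.6
travjaw 1618 [0.5399 0.1759 0.0348] [540.3 175.9] [16.1 39.8] 61.6
```

View pics/w2.png

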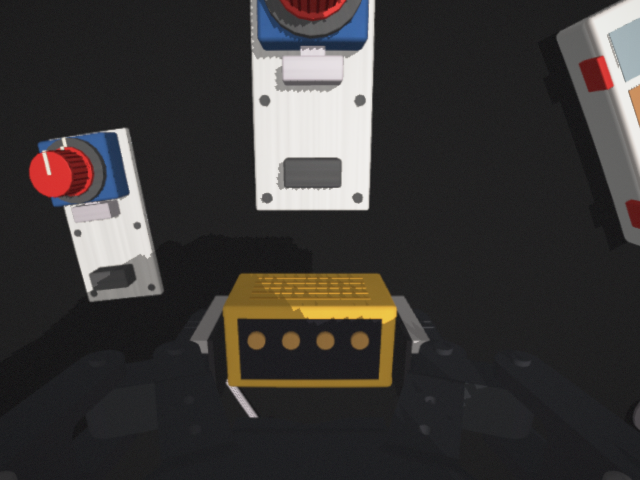

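The wrist view shows the module held at (310,345), the middle clamp with its fixed jaw at (313,172) and its travelling jaw at (313,68), and the small clamp at left. The jaw gap is about 49.7 mm and the yaw 61.6°, both in keeping with the description. I compute the placing shift.

```bash
python3 - <<'E'
from h import *
z=np.load("w2.npz"); P=z["P"]; d=z["d"]; o=get_obs(); R=Ro.from_quat(o["tool_rot"]).as_matrix()
im=z["im"].astype(int)
Q=(P-o["eef_pos"])@R   # tool coords
m=(d>0)&(np.abs(Q[...,0])<.03)&(np.abs(Q[...,1])<.035)&(np.abs(Q[...,2]+.013)<.006)&(im[...,0]>im[...,2]+25)
r=cv2.minAreaRect((Q[m][:,:2]*1000).astype(np.float32)); print(m.sum(),r,Q[m].mean(0),np.percentile(Q[m],[2,98],axis=0).round(4))
print(tool([.5225,.1427,.032],61.6),tool([.5225,.1427,.05],61.6))
E
```

```text
7537 ((1.2531299591064453, 0.3859214782714844), (58.0068359375, 31.665849685668945), 88.92241668701172) [ 5.45212398e-03 -1.84775027e-05 -1.27130921e-02] [[-0.0133 -0.0271 -0.0157]
 [ 0.0162  0.0271 -0.0076]]
(array([ 7.45,  0.18, 14.93]), np.float64(-0.004), np.float64(61.4)) (array([ 7.45,  0.18, 13.13]), np.float64(-0.004), np.float64(61.4))
```

>>> arm_command(
  translation=[
    [3.7,0.1,0],
    [7.35,0.2,0],
    [7.35,0.2,3],
    [7.35,0.2,6],
    [7.35,0.2,9],
  ],
  turn=[0,0,0,0,0],
  hand=[1,1,1,1,1],
)

```text
clock: 5.67
eef_pos: [0.523, 0.1431, 0.0907]
tool_rot: [0.859, 0.511, 0.001, 0.0]
ft_force: [-0.1, 0.3, -2.1]
grip_width: 0.0548
```

>>> arm_command(
  translation=[
    [0,0,1],
    [0,0,2],
    [0,0,2.5],
    [0,0,2.5],
    [0,0,2.5],
  ],
  turn=[0,0,0,0,0],
  hand=[1,1,1,1,1],
)

```text
clock: 6.08
eef_pos: [0.5231, 0.1427, 0.0675]
tool_rot: [0.86, 0.511, 0.001, 0.0]
ft_force: [0.3, -0.3, -2.8]
grip_width: 0.0544
```

```bash
python3 - <<'E'
from h import *
print(tool([.5225-.0006,.1427-.001,.032],61.6),get_obs()["ft_force"].round(1),get_obs()["eef_pos"].round(4))
E
```

```text
(array([-0.15, -0.06,  3.55]), np.float64(-0.003), np.float64(61.4)) [ 0.3 -0.3 -2.8] [0.5231 0.1427 0.0675]
```

>>> arm_command(
  translation=[
    [-0.1,-0.05,0.8],
    [-0.1,-0.05,1.6],
    [-0.1,-0.05,2.4],
    [-0.1,-0.05,3.0],
    [-0.1,-0.05,3.0],
  ],
  turn=[0,0,0,0,0],
  hand=[1,1,1,1,1],
)

```text
clock: 6.5
eef_pos: [0.5197, 0.1417, 0.0345]
tool_rot: [0.86, 0.511, -0.002, -0.0]
ft_force: [-0.3, -0.0, -2.4]
grip_width: 0.0544
```

>>> arm_command(
  translation=[
    [0,0,0.1],
    [0,0,0.2],
    [0,0,0.3],
  ],
  turn=[0,0,0],
  hand=[1,1,1],
)

```text
clock: 6.75
eef_pos: [0.5214, 0.1421, 0.0334]
tool_rot: [0.86, 0.511, 0.0, 0.0]
ft_force: [-0.5, 0.3, -2.4]
grip_width: 0.0547
```

>>> arm_command(
  translation=[
    [0,0,0.05],
    [0,0,0.1],
    [0,0,0.1],
  ],
  turn=[0,0,0],
  hand=[1,1,1],
)

```text
clock: 7.0
eef_pos: [0.5211, 0.1421, 0.0323]
tool_rot: [0.86, 0.511, 0.0, 0.0]
ft_force: [-0.0, 0.0, -1.9]
grip_width: 0.0549
```

>>> arm_command(
  translation=[
    [0,0,0.05],
    [0,0,0.1],
    [0,0,0.1],
  ],
  turn=[0,0,0],
  hand=[1,1,1],
)

```text
clock: 7.25
eef_pos: [0.5212, 0.1421, 0.0319]
tool_rot: [0.86, 0.511, 0.0, 0.0]
ft_force: [-1.4, -0.5, 3.7]
grip_width: 0.0547
```

Contact: the force went from -2 to +3.7 N at TCP z 0.0319, the height I expected. I release gradually and rise.

>>> arm_command(
  translation=[
    [0,0,0],
    [0,0,0],
    [0,0,0],
    [0,0,0],
    [0,0,0],
  ],
  turn=[0,0,0,0,0],
  hand=[0.3,0.2,0.15,0.1,0],
)

```text
clock: 7.67
eef_pos: [0.5211, 0.1421, 0.0312]
tool_rot: [0.86, 0.511, -0.0, 0.0]
ft_force: [0.7, -0.4, 0.5]
grip_width: 0.0849
```

>>> arm_command(
  translation=[
    [0,0,0],
    [0,0,0],
    [0,0,0],
    [0,0,-1],
    [0,0,-2],
  ],
  turn=[0,0,0,0,0],
  hand=[0,0,0,0,0],
)

```text
clock: 8.08
eef_pos: [0.5205, 0.1419, 0.0514]
tool_rot: [0.86, 0.511, -0.001, -0.0]
ft_force: [-0.8, -0.3, -0.3]
grip_width: 0.0853
```

>>> arm_command(
  translation=[
    [-1,0,-3],
    [-3,0,-6],
    [-5,0,-10],
    [-7,0,-13],
    [-7,0,-13],
  ],
  turn=[0,0,0,0,0],
  hand=[0,0,0,0,0],
)

```text
clock: 8.5
eef_pos: [0.4902, 0.0788, 0.1896]
tool_rot: [0.86, 0.51, 0.006, 0.003]
ft_force: [0.7, 0.0, -0.1]
grip_width: 0.0853
```

```bash
python3 -c "
from meas import *
look('w3')"
```

```text
8.5 [0.4902 0.0788 0.1896] [ 0.16  0.26 -0.12  1.18 -0.    2.23] [ 0.7  0.  -0.1] 0.0853
clamp 0.97 [ 92. 299.] [0.5355 0.1711 0.    ]
clamp 0.9 [225. 107.] [0.346  0.1575 0.    ]
knob_axis 0.74 [180.  48.] [0.3745 0.1931 0.082 ]
knob_axis 0.39 [416. 256.] [ 0.4018 -0.0099  0.082 ]
cap_line 0.71 [149.  58.] [0.3753 0.2131 0.0525]
collar_line 0.94 [151.  61.] [0.3738 0.2122 0.049 ]
jaw_face 0.92 [ 88. 305.] [0.539 0.169 0.022]
jaw_face 0.6 [224.  92.] [0.3482 0.1628 0.022 ]
nest 0.93 [252. 112.] [0.3417 0.137  0.01  ]
jaw 0.96 [ 88. 306.] [0.5403 0.1697 0.01  ]
jaw 0.69 [220.  97.] [0.3469 0.1643 0.01  ]
base 11063 [0.523  0.1439 0.011 ] [530.2 157.4] [153.6  86.6] 61.6
all 24529 [0.5305 0.1577 0.0292] [530.2 157.4] [153.6  86.6] 61.6
captop 510 [0.5543 0.2018 0.0818] [554.5 202.3] [ 7.2 28.8] 62.1
housing 2003 [0.5515 0.1966 0.0405] [554.5 202.6] [31.7 69.3] 61.4
fixedjaw 1621 [0.5083 0.1166 0.0348] [508.  116.4] [19.9 39.9] 61.2
travjaw 1528 [0.54   0.1758 0.0348] [540.2 175.9] [16.5 40.1] 61.4
```

View pics/w3.png

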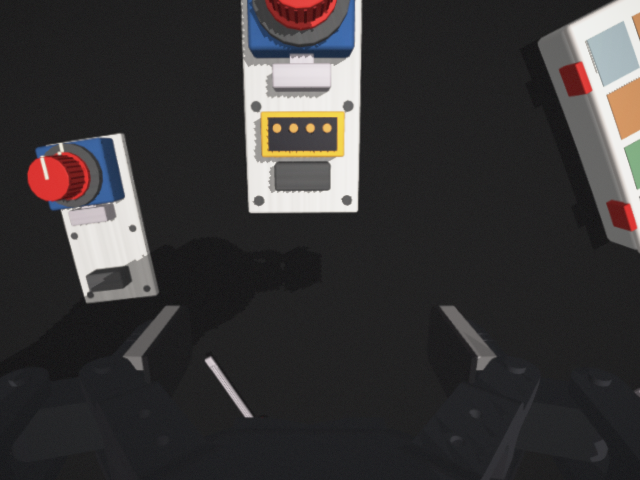

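The wrist view shows the module standing between the jaws at (303,134), square to them and centred on the jaws (columns 262-344 against 275-330), with the grip released. Next I go over the knob axis, at about (0.563,0.217). I wind the wrist back so that one clockwise grasp can cover the whole turn with the camera on the line side.

>>> arm_command(
  translation=[
    [3,0,0.3],
    [6,-0.1,0.6],
    [9,-0.1,0.9],
    [12,-0.2,1.2],
    [15.6,-0.2,1.5],
  ],
  turn=[-0.12,-0.24,-0.36,-0.48,-0.6],
  hand=[0,0,0,0,0],
)

```text
clock: 9.32
eef_pos: [0.56, 0.2194, 0.1647]
tool_rot: [0.668, 0.744, -0.001, -0.001]
ft_force: [0.7, -0.7, -0.7]
grip_width: 0.085
```

>>> arm_command(
  translation=[
    [0,0,0],
    [0,0,0],
    [0,0,0],
    [0,0,0],
    [0,0,0],
  ],
  turn=[-0.12,-0.24,-0.36,-0.48,-0.6],
  hand=[0,0,0,0,0],
)

```text
clock: 9.73
eef_pos: [0.5598, 0.2191, 0.1645]
tool_rot: [0.418, 0.909, -0.001, -0.001]
ft_force: [0.2, -0.3, 0.9]
grip_width: 0.085
```

>>> arm_command(
  translation=[
    [0,0,0],
    [0,0,0],
    [0,0,0],
    [0,0,0],
    [0,0,0],
  ],
  turn=[-0.12,-0.24,-0.36,-0.48,-0.6],
  hand=[0,0,0,0,0],
)

```text
clock: 10.15
eef_pos: [0.5598, 0.2189, 0.1647]
tool_rot: [0.131, 0.991, -0.001, -0.001]
ft_force: [-0.1, -0.7, -0.1]
grip_width: 0.0852
```

>>> arm_command(
  translation=[
    [0,0,0],
    [0,0,0],
    [0,0,0],
    [0,0,0],
    [0,0,0],
  ],
  turn=[-0.12,-0.24,-0.36,-0.48,-0.6],
  hand=[0,0,0,0,0],
)

```text
clock: 10.57
eef_pos: [0.5598, 0.2188, 0.1647]
tool_rot: [-0.168, 0.986, -0.0, -0.001]
ft_force: [-0.3, 0.4, -0.4]
grip_width: 0.0854
```

```bash
python3 -c "
from meas import *
print(tool([.563,.2174,.17],0))
look('w4')"
```

```text
(array([-0.25, -0.24, -0.53]), np.float64(0.338), np.float64(-160.6))
10.5667 [0.5598 0.2188 0.1647] [0.37 0.49 0.15 1.24 0.   0.03] [-0.3  0.4 -0.4] 0.0854
clamp 0.9 [257. 631.] [0.4945 0.4727 0.    ]
knob_axis 0.62 [263. 308.] [0.5619 0.2184 0.082 ]
knob_axis 0.39 [145. 222.] [0.5162 0.1551 0.082 ]
cap_line 0.57 [281. 289.] [0.5858 0.2137 0.0525]
collar_line 0.8 [278. 288.] [0.5856 0.2128 0.049 ]
jaw_face 0.89 [180. 252.] [0.5364 0.1691 0.022 ]
nest 0.77 [217. 618.] [0.4709 0.4359 0.01  ]
nest 0.38 [183. 252.] [0.5401 0.1683 0.01  ]
jaw 0.78 [175. 257.] [0.5338 0.1698 0.01  ]
base 12291 [0.5163 0.1493 0.011 ] [536.4 168.9] [180.4  86.5] 61.5
all 31527 [0.5302 0.1691 0.0353] [536.4 168.9] [180.4  86.5] 61.5
captop 4019 [0.5614 0.217  0.0832] [562.7 217.4] [40.6 41.1] 89.4
housing 2400 [0.5474 0.2143 0.0405] [562.8 217.3] [63.9 70.6] 61.6
fixedjaw 2103 [0.5076 0.1172 0.0347] [508.  116.2] [20.7 40.5] 61.8
travjaw 1513 [0.5396 0.1762 0.0349] [540.2 176. ] [16.1 40.3] 61.7
```

>>> arm_command(
  translation=[
    [0,0,0],
    [0,0,0],
    [0,0,0],
    [0,0,0],
    [0,0,0],
  ],
  turn=[-0.12,-0.24,-0.36,-0.48,-0.6],
  hand=[0,0,0,0,0],
)

```text
clock: 11.38
eef_pos: [0.5604, 0.2185, 0.1663]
tool_rot: [-0.451, 0.892, -0.0, 0.0]
ft_force: [0.1, 0.4, 0.0]
grip_width: 0.0853
```

>>> arm_command(
  translation=[
    [0,0,0],
    [0,0,0],
    [0,0,0],
    [0,0,0],
    [0,0,0],
  ],
  turn=[-0.12,-0.24,-0.36,-0.48,-0.6],
  hand=[0,0,0,0,0],
)

```text
clock: 11.8
eef_pos: [0.5604, 0.2186, 0.1663]
tool_rot: [-0.695, 0.719, -0.0, 0.0]
ft_force: [0.3, 0.2, -0.4]
grip_width: 0.0859
```

>>> arm_command(
  translation=[
    [0,0,0],
    [0,0,0],
    [0,0,0],
    [0,0,0],
    [0,0,0],
  ],
  turn=[-0.12,-0.24,-0.36,-0.48,-0.6],
  hand=[0,0,0,0,0],
)

```text
clock: 12.22
eef_pos: [0.5604, 0.2186, 0.1663]
tool_rot: [0.876, -0.482, 0.0, -0.0]
ft_force: [0.3, 0.5, -0.1]
grip_width: 0.0853
```

>>> arm_command(
  translation=[
    [0,0,0],
    [0,0,0],
    [0,0,0],
    [0,0,0],
    [0,0,0],
  ],
  turn=[-0.12,-0.24,-0.36,-0.48,-0.6],
  hand=[0,0,0,0,0],
)

```text
clock: 12.63
eef_pos: [0.5604, 0.2186, 0.1663]
tool_rot: [0.98, -0.201, 0.0, -0.0]
ft_force: [-1.0, 1.1, -0.4]
grip_width: 0.0852
```

>>> arm_command(
  translation=[
    [0,0,0],
    [0,0,0],
    [0,0,0],
    [0,0,0],
    [0,0,0],
  ],
  turn=[-0.12,-0.24,-0.36,-0.4,-0.4],
  hand=[0,0,0,0,0],
)

```text
clock: 13.05
eef_pos: [0.5604, 0.2185, 0.1663]
tool_rot: [1.0, -0.005, 0.0, -0.0]
ft_force: [0.5, 0.0, -0.1]
grip_width: 0.0852
```

```bash
python3 -c "
from meas import *
print(tool([.5628,.2174,.1],0))
look('w5')"
```

```text
(array([0.24, 0.11, 6.63]), np.float64(-0.011), np.float64(-0.6))
13.05 [0.5604 0.2185 0.1663] [ 0.37  0.48  0.15  1.24  0.   -2.76] [ 0.5  0.  -0.1] 0.0852
clamp 0.65 [260. 372.] [0.5361 0.17   0.    ]
knob_axis 0.58 [260. 313.] [0.5613 0.216  0.082 ]
knob_axis 0.43 [243. 311.] [0.5713 0.2173 0.082 ]
cap_line 0.71 [211. 322.] [0.5842 0.2104 0.0525]
collar_line 0.56 [210. 320.] [0.5841 0.2113 0.049 ]
jaw_face 0.8 [267. 378.] [0.5375 0.1687 0.022 ]
nest 0.78 [343.  52.] [0.4695 0.4323 0.01  ]
jaw 0.71 [259. 371.] [0.5397 0.1724 0.01  ]
jaw 0.56 [262. 375.] [0.5373 0.1689 0.01  ]
base 7721 [0.546  0.1538 0.011 ] [536.6 168.9] [179.9  86.6] 61.3
all 24669 [0.5517 0.1783 0.0391] [536.6 168.9] [179.9  86.6] 61.3
captop 4005 [0.564  0.2172 0.0833] [562.6 216.9] [41.3 40.6] 46.4
housing 2294 [0.5796 0.2176 0.0406] [562.8 217.4] [62.9 70.2] 61.6
fixedjaw 637 [0.5181 0.1111 0.0348] [517.  111.1] [19.9 20.6] 61.2
travjaw 1360 [0.5413 0.176  0.0348] [540.5 175.8] [16.4 40.1] 61.7
```

>>> arm_command(
  translation=[
    [0.2,0.1,2.5],
    [0.2,0.1,5],
    [0.2,0.1,6.6],
    [0.2,0.1,6.6],
    [0.2,0.1,6.6],
  ],
  turn=[0,0,0,0,0],
  hand=[0,0,0,0,0],
)

```text
clock: 13.87
eef_pos: [0.5616, 0.2172, 0.0995]
tool_rot: [1.0, -0.005, -0.001, 0.0]
ft_force: [-0.5, -0.1, 0.4]
grip_width: 0.0857
```

>>> arm_command(
  translation=[
    [0,0,0.8],
    [0,0,1.6],
    [0,0,2.5],
    [0,0,2.5],
    [0,0,2.5],
  ],
  turn=[0,0,0,0,0],
  hand=[0,0,0,0,0],
)

```text
clock: 14.28
eef_pos: [0.5619, 0.2173, 0.0746]
tool_rot: [1.0, -0.005, -0.001, 0.0]
ft_force: [-0.1, 0.3, 0.0]
grip_width: 0.0856
```

```bash
python3 -c "
from meas import *
print(tool([.5628,.2174,.073],0),get_obs()['eef_pos'],get_obs()['ft_force'].round(1))"
```

```text
(array([ 0.09, -0.01,  0.16]), np.float64(-0.01), np.float64(-0.6)) [0.56186471 0.21734446 0.07460151] [-0.1  0.3  0. ]
```

>>> arm_command(
  translation=[
    [0.1,0,0],
    [0.1,0,0],
    [0.1,0,0],
    [0.1,0,0],
    [0.1,0,0],
  ],
  turn=[0,0,0,0,0],
  hand=[0.3,0.6,1,1,1],
)

```text
clock: 14.7
eef_pos: [0.5637, 0.2176, 0.076]
tool_rot: [1.0, -0.005, 0.0, -0.0]
ft_force: [0.1, 0.3, 2.6]
grip_width: 0.0381
```

>>> arm_command(
  translation=[
    [0,0,0],
    [0,0,0],
    [0,0,0],
    [0,0,0],
    [0,0,0],
  ],
  turn=[0,0,0,0,0],
  hand=[1,1,1,1,1],
)

```text
clock: 15.12
eef_pos: [0.5637, 0.2176, 0.0759]
tool_rot: [1.0, -0.005, 0.001, -0.0]
ft_force: [-0.9, -0.2, 6.0]
grip_width: 0.038
```

```bash
cat > slip.py <<'E'
from h import *
import sys
def slip(tag,show=False):
    o=get_obs(); print("t",round(float(o["clock"]),2),o["eef_pos"].round(4),"j6",o["joint_pos"][5].round(3),"F",o["ft_force"].round(1),"M",o["ft_torque"].round(2),"w",round(float(o["grip_width"]),4))
    i=camera_info("wrist"); im,d=camera("wrist"); np.savez(tag,im=im,d=d); P=cloud("wrist",d,i)
    A=np.array([.5628,.2174])
    psi=np.degrees(np.arctan2(*Ro.from_quat(o["tool_rot"]).as_matrix()[:2,0][::-1]))
    for n,z in [("cap_line",.0525),("collar_line",.049)]:
        for r in spot_point("wrist",n)[:2]:
            p=atz("wrist",r["location"],z,i)[:2]-A
            print(n,round(r["conf"],2),np.round(r["location"]),"r",round(1000*np.hypot(*p),1),"ang-psi",round((np.degrees(np.arctan2(p[1],p[0]))-psi+180)%360-180,1))
    g=im.astype(int); white=(g.min(-1)>150)
    rr=np.hypot(P[...,0]-A[0],P[...,1]-A[1]); th=(np.degrees(np.arctan2(P[...,1]-A[1],P[...,0]-A[0]))-psi+180)%360-180
    for n,m in [("cap-skirt white",(rr>.0195)&(rr<.0235)&(P[...,2]>.052)&(P[...,2]<.0585)),("collar white",(rr>.022)&(rr<.032)&(P[...,2]>.045)&(P[...,2]<.0522)),("cap top white",(rr<.019)&(rr>.005)&(P[...,2]>.078)&(P[...,2]<.088))]:
        w=m&white&(d>0); t=th[w]; print(n,m.sum(),w.sum(),"med",np.median(t).round(1) if len(t) else None,np.percentile(t,[5,95]).round(1) if len(t) else "")
    n=(d>0)&(np.hypot(P[...,0]-.5375,P[...,1]-.171)<.045)&(P[...,2]>.03)&(P[...,2]<.038)
    if show: save(tag,im)
if __name__=="__main__": slip(sys.argv[1],len(sys.argv)>2)
E
python3 slip.py s0 1
```

```text
t 15.12 [0.5637 0.2176 0.0759] j6 -2.763 F [-0.9 -0.2  6. ] M [-0.17  0.16  0.02] w 0.038
cap_line 0.58 [260. 324.] r 21.9 ang-psi -16.3
collar_line 0.81 [255. 324.] r 22.7 ang-psi -15.8
cap-skirt white 1212 73 med -13.1 [-16.9  -9.6]
collar white 3775 171 med -13.2 [-16.6  -9.9]
cap top white 8098 379 med -13.4 [-22.2  -5.5]
```

View pics/s0.png

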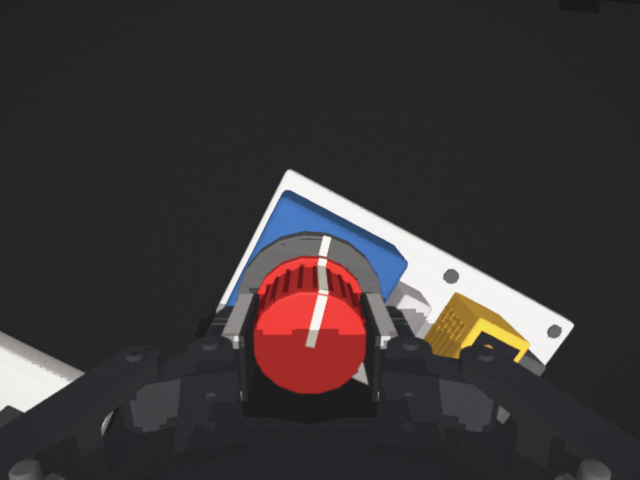

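The wrist view shows the cap gripped centrally. The cap line runs from (312,345) to (325,250) and continues in the collar line at (326,240), and both measure -13.1/-13.2°. Now I turn clockwise by 1.5 rad, still below the earliest slip.

>>> arm_command(
  translation=[
    [0,0,0],
    [0,0,0],
    [0,0,0],
    [0,0,0],
    [0,0,0],
  ],
  turn=[0.1,0.2,0.3,0.4,0.5],
  hand=[1,1,1,1,1],
)

```text
clock: 15.68
eef_pos: [0.5635, 0.2167, 0.0759]
tool_rot: [0.967, -0.255, 0.0, 0.001]
ft_force: [-2.1, -2.4, 6.3]
grip_width: 0.0379
```

>>> arm_command(
  translation=[
    [0,0,0],
    [0,0,0],
    [0,0,0],
    [0,0,0],
    [0,0,0],
  ],
  turn=[0.1,0.2,0.3,0.4,0.5],
  hand=[1,1,1,1,1],
)

```text
clock: 16.1
eef_pos: [0.5628, 0.2161, 0.0759]
tool_rot: [0.874, -0.486, 0.0, 0.001]
ft_force: [-3.4, -4.3, 8.1]
grip_width: 0.0378
```

>>> arm_command(
  translation=[
    [0,0,0],
    [0,0,0],
    [0,0,0],
    [0,0,0],
    [0,0,0],
  ],
  turn=[0.1,0.2,0.3,0.4,0.5],
  hand=[1,1,1,1,1],
)

```text
clock: 16.52
eef_pos: [0.562, 0.2159, 0.0758]
tool_rot: [0.726, -0.687, 0.0, 0.002]
ft_force: [-4.7, -5.1, 10.0]
grip_width: 0.0384
```

```bash
python3 slip.py s1 1
```

```text
t 16.52 [0.562  0.2159 0.0758] j6 -1.258 F [-4.7 -5.1 10. ] M [-1.04  1.17  0.14] w 0.0384
cap_line 0.69 [261. 326.] r 21.3 ang-psi -18.2
cap_line 0.18 [253. 324.] r 24.3 ang-psi -13.5
collar_line 0.81 [256. 322.] r 21.9 ang-psi -13.8
cap-skirt white 1230 35 med -12.1 [-15.9  -9.7]
collar white 3828 149 med -12.9 [-16.   -9.9]
cap top white 8102 0 med None
```

>>> arm_command(
  translation=[
    [0,0,0],
    [0,0,0],
    [0,0,0],
    [0,0,0],
    [0,0,0],
  ],
  turn=[0.1,0.2,0.3,0.4,0.5],
  hand=[1,1,1,1,1],
)

```text
clock: 17.08
eef_pos: [0.5612, 0.2162, 0.0758]
tool_rot: [-0.534, 0.845, -0.0, -0.002]
ft_force: [-6.5, -4.3, 11.2]
grip_width: 0.0386
```

```bash
python3 slip.py s2
```

```text
t 17.08 [0.5612 0.2162 0.0758] j6 -0.759 F [-6.5 -4.3 11.2] M [-0.91  1.57  0.3 ] w 0.0386
cap_line 0.73 [260. 327.] r 21.6 ang-psi -18.3
collar_line 0.75 [255. 321.] r 22.1 ang-psi -12.0
collar_line 0.75 [343. 309.] r 18.4 ang-psi 179.5
cap-skirt white 1239 17 med -13.3 [-14.8 -11.2]
collar white 3839 63 med -10.3 [-11.9  -8.8]
cap top white 8123 112 med -12.6 [-15.9  -8.9]
```

>>> arm_command(
  translation=[
    [0,0,0],
    [0,0,0],
    [0,0,0],
  ],
  turn=[0.08,0.16,0.2],
  hand=[1,1,1],
)

```text
clock: 17.48
eef_pos: [0.561, 0.2164, 0.0758]
tool_rot: [-0.448, 0.894, -0.0, -0.002]
ft_force: [-7.1, -3.5, 11.4]
grip_width: 0.0377
```

```bash
sed -i 's/g.min(-1)>150/g.min(-1)>115/' slip.py; python3 slip.py s3 1
```

```text
t 17.48 [0.561  0.2164 0.0758] j6 -0.56 F [-7.1 -3.5 11.4] M [-0.79  1.64  0.29] w 0.0377
cap_line 0.56 [256. 328.] r 23.1 ang-psi -18.0
collar_line 0.62 [251. 308.] r 23.3 ang-psi 2.0
cap-skirt white 1230 60 med -12.7 [-16.   -9.3]
collar white 3843 144 med 1.3 [-1.3  4. ]
cap top white 8110 347 med -12.9 [-20.4  -4.6]
```

The slip is now 14° and torque holds at about 0.3 N m. I turn 0.24 rad more.

>>> arm_command(
  translation=[
    [0,0,0],
    [0,0,0],
    [0,0,0],
    [0,0,0],
  ],
  turn=[0.08,0.16,0.24,0.24],
  hand=[1,1,1,1],
)

```text
clock: 17.97
eef_pos: [0.5607, 0.2166, 0.0758]
tool_rot: [-0.338, 0.941, 0.0, -0.003]
ft_force: [-7.8, -4.3, 11.5]
grip_width: 0.0381
```

```bash
python3 slip.py s4 1
```

```text
t 17.97 [0.5607 0.2166 0.0758] j6 -0.321 F [-7.8 -4.3 11.5] M [-0.65  1.74  0.3 ] w 0.0381
cap_line 0.76 [257. 326.] r 22.7 ang-psi -17.2
collar_line 0.98 [254. 295.] r 22.6 ang-psi 15.1
cap-skirt white 1243 58 med -12.6 [-15.9  -9.5]
collar white 3868 142 med 15.5 [12.6 18.2]
cap top white 8140 341 med -12.8 [-20.7  -4.7]
```

View pics/s4.png

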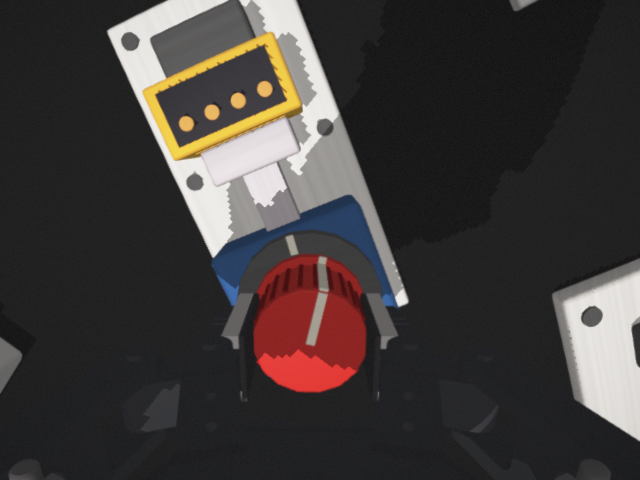

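The wrist view shows the module at (222,97) tight between the fixed jaw (205,40) and the travelling jaw (250,150). The cap line at (322,270) is ahead of the collar line at (292,245), and the slip measures 28°. I let go and rise.

>>> arm_command(
  translation=[
    [0,0,0],
    [0,0,0],
    [0,0,0],
    [0,0,0],
    [0,0,0],
  ],
  turn=[0,0,0,0,0],
  hand=[0.4,0.2,0,0,0],
)

```text
clock: 18.53
eef_pos: [0.5635, 0.2176, 0.0749]
tool_rot: [-0.339, 0.941, 0.0, -0.0]
ft_force: [0.1, 0.5, -0.4]
grip_width: 0.0852
```

>>> arm_command(
  translation=[
    [0,0,0],
    [0,0,-1],
    [0,0,-3],
    [0,0,-6],
    [0,0,-9],
  ],
  turn=[0,0,0,0,0],
  hand=[0,0,0,0,0],
)

```text
clock: 18.95
eef_pos: [0.5627, 0.2173, 0.166]
tool_rot: [-0.339, 0.941, -0.0, -0.001]
ft_force: [1.0, 0.4, -0.4]
grip_width: 0.0856
```

>>> arm_command(
  translation=[
    [-1,0,-3],
    [-2,0,-6],
    [-2,0,-6],
    [-2,0,-6],
    [-2,0,-6],
  ],
  turn=[0,0,0,0,0],
  hand=[0,0,0,0,0],
)

```text
clock: 19.37
eef_pos: [0.5786, 0.2302, 0.2254]
tool_rot: [-0.339, 0.941, -0.0, 0.0]
ft_force: [-0.0, -0.6, 0.1]
grip_width: 0.0854
```

```bash
python3 slip.py s5 1; python3 - <<'E'
from h import *
i=camera_info("wrist"); im,d=camera("wrist"); P=cloud("wrist",d,i); u=np.array([np.cos(np.radians(61.6)),np.sin(np.radians(61.6))]); C=np.array([.5367,.1689])
D=P[...,:2]-C; a=D@u; b=D@np.array([-u[1],u[0]]); Z=P[...,2]; g=im.astype(int)
for n,m in [("module",(Z>.037)&(Z<.05)&(np.abs(a+.032)<.03)&(np.abs(b)<.04)),("fixed",(Z>.031)&(Z<.037)&(a<-.045)&(a>-.075)&(abs(b)<.025)),("trav",(Z>.031)&(Z<.037)&(a>-.03)&(a<.015)&(abs(b)<.025))]:
    print(n,m.sum(),"x",np.percentile(a[m],[1,99]).round(4),"y",np.percentile(b[m],[1,99]).round(4),"z",np.median(Z[m]).round(4),"rect",cv2.minAreaRect((np.c_[a[m],b[m]]*1000).astype(np.float32)))
for c in ["scene","side"]:
    im1,_=camera(c)
    for n in ["organiser","spool","screwdriver"]:
        print(c,n,[(round(r["conf"],2),np.round(r["location"])) for r in spot_point(c,n)[:1]])
E
```

```text
t 19.37 [0.5786 0.2302 0.2254] j6 -0.313 F [-0.  -0.6  0.1] M [0.02 0.04 0.01] w 0.0854
cap_line 0.94 [178. 296.] r 20.3 ang-psi 34.2
collar_line 0.82 [184. 285.] r 22.9 ang-psi 59.6
cap-skirt white 333 13 med 33.5 [30.7 36.5]
collar white 1920 63 med 62.4 [58.5 66.8]
cap top white 2210 107 med 33.3 [22.8 45.8]
module 3290 x [-0.0496 -0.02  ] y [-0.0274  0.0272] z 0.0455 rect ((-34.24861145019531, -0.18327713012695312), (52.93869400024414, 56.19106674194336), 0.017460132017731667)
fixed 1317 x [-0.0696 -0.0519] y [-0.0193  0.0197] z 0.035 rect ((-60.924373626708984, 0.20454788208007812), (40.45175552368164, 18.901430130004883), 88.90027618408203)
trav 1167 x [-0.0202 -0.004 ] y [-0.0196  0.0201] z 0.0349 rect ((-12.08298397064209, 0.2319660186767578), (16.542316436767578, 48.395408630371094), 0.07916785776615143)
scene organiser [(0.64, array([292., 248.]))]
scene spool [(0.73, array([231., 193.]))]
scene screwdriver [(0.63, array([196., 319.]))]
side organiser [(0.9, array([254., 392.]))]
side spool [(0.94, array([360., 448.]))]
side screwdriver [(0.73, array([362., 249.]))]
```

View pics/s5.png

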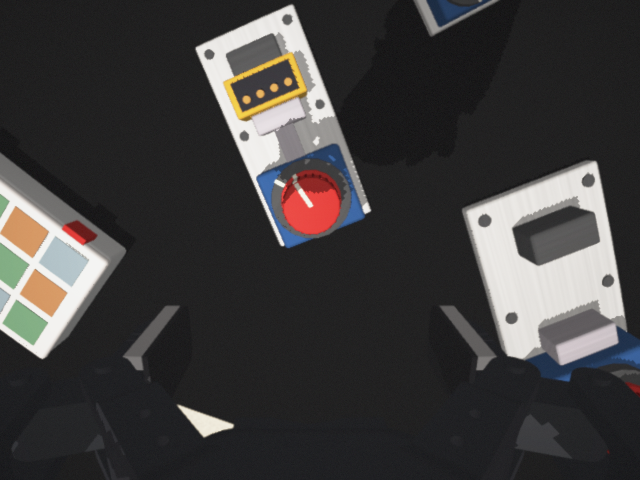

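The wrist view from above shows the fingers clear. The module at (265,88) is tight between the jaws, the cap line is at (300,190) and the collar line at (281,184), with a slip of about 29°. The knob sprang back about 46°, but cap and collar did so together. I hand in.

```bash
python3 -c "
from workcell import *
print(job_done())"
```

```text
the job is handed in; nothing more can be done
None
```

The module is clamped in the middle-sized clamp and the job is handed in. The robot clock stood at about 19 s and the hand was clear of everything.

- **Placing:** I set the module down between the jaws at a contact force of about 6 N. At the end it filled the jaws from x = -50 to -20 mm in the clamp frame, centred along them to within 0.2 mm. Its top was at about 45 mm, against 44 mm expected.
- **Clamping:** I turned the knob about 2.4 rad clockwise in one grasp. The wrist torque levelled off at about 0.3 N m, and the clutch had slipped 28° while held. It read 29° after letting go, inside the 15 to 45° asked.
- **Spring-back:** On release the cap and collar sprang back together by about 46°. That is more than the roughly 14° the drive's spring alone would give; the rest is probably the hidden play. The travelling jaw's face still measured flush with the module (-20.2 against -20.0 mm), but I did not measure the remaining clamping force.
- **Bystanders:** The organiser box and spool were detected within 2 to 3 pixels of where they started. The screwdriver was only detected at the end, so I have no start position to compare, but the arm never came near it.

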